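Tug the latched vial carrier, then invert it

TASK

Before the vials in the inverting stand are mixed, make sure their carrier is latched: take the upright grip of the carrier that sits in the stand, tug it straight up so that the carrier lifts the few millimetres that its catches allow, and let go so that it settles back. Then turn the cradle fully upside down with its crank, over the top to the far stop, and let go. Leave the spare carrier that stands loose on the table where it is.

Things in the scene. Friction and masses are not known exactly. Their poses are not given: they have to be found in the camera images.
- stand: Inverting stand, fixed, place and yaw vary: grey base plate 150 (x) by 190 (y) mm, two posts 116 mm high at y +-72 mm, 10 mm thick. Between them a steel cradle holding a carrier turns on a level axis along y, 100 mm above the table. Origin: centre of the underside, straight below the cradle's middle; x points away from the robot (within 17 degrees), z up.
- carrier_grip (a point): Centre of the grip of the carrier in the stand, 132 mm above the table, straight above the cradle's axis. The grip is a grey upright block, 14 (x) by 44 (y) by 50 mm high, on a white open frame (40 x 102 mm foot, 57 mm high) with three white-capped vials in a row; the frame's roof (34 x 92 mm) lies 25 mm below this point. z points out of the top of the grip.
- crank_grip (a point): Centre of the crank's black sleeve on the stand's right (-y): 16 mm in diameter, 56 mm long along y, spins freely on its pin. At the start it is on the robot's side of the axis, 100 mm above the table. The axis lies 65 mm from it along the point's own +x (away from the robot at the start; the point turns with the cradle). The 7 mm crank arm is 31 mm from it, the carrier's middle 115 mm, along +y.
- cradle (a joint): Angle of the cradle in rad: 0 upright (stop, start), grows as the crank goes up, over the top and down on the side away from the robot, to 3.14 (stop): carrier upside down, crank on the far side, again 100 mm above the table. Friction of 0.2 N m (about 3 N at the crank) keeps it where it is left.
- carrier (a joint): Lift of the carrier in its cradle in m: 0 seated, 0.006 at the hard stop of the catches. A spring draws it back; lifting takes about 6 N to begin and 9 N at the stop.
- spare_carrier: A spare carrier of the same make with two vials only, standing loose on the table away from the stand: 40 x 102 mm foot, 107 mm high with its grip. To be left alone. Origin at the centre of its underside, z up.

How it is judged:
By the outcome, as a careful person would: the job done as asked, in the order asked, and still so for the second after the job is handed in, with the robot touching nothing.
It also fails if it takes over 51 s, if anything falls off the work surface, if the arm or the gripper's body presses on something with over 40 N, if the wrist force passes 120 N, or if a joint passes its speed limit or range.

ROBOT

A 6-joint arm with a two-finger parallel gripper is mounted at the origin on a cart in front of the work surface, level with it; the furniture and walls round the work are solid. World frame = base frame: x ahead of the robot, y to its left, z up, the work surface at z = 0. Lengths are in m, angles in rad, forces in N, time in s.
With the tool pointing down it reaches from about 0.35 to 0.975 m from the base axis. Payload 4.9 kg.
Tool frame: the origin (TCP) lies midway between the tips of the shut fingers; the grasp point (between the pads) lies 19 mm behind it; z points along the fingers, y is the line along which they close (so a half turn about z gives the same grasp; the last joint's range is limited). The gripper opens to 85 mm and grips with 20 to 120 N. Pads are 22 mm wide; open, the fingers measure 114 mm over their backs; the gripper's body (76 mm by 85 mm) begins 54 mm behind the grasp point. The pads swing forward as they close: fully open they stand 13 mm farther back than shut.
Start: joints at [1.216, 0.053, 1.613, -0, 1.476, -0.119], TCP at [0.146, 0.608, 0.199] pointing down, gripper open.
Joint ranges: [-3.01, 3.01], [-1.01, 2.22], [0.06, 2.58], [-1.02, 4.17], [0.09, 2.62], [-3.14, 3.14]. Speed limits (rad/s): [2.57, 2.57, 3.14, 3.14, 3.14, 3.14].

INTERFACE

Orientations are given as a unit quaternion [w, x, y, z].
In Python, from plant import state, grab_frame, job_done, cut_out, place_of gives the robot as it stands.
- The arm moves only by the tool jog_arm, never from a script. Its argument "motion" is text: rows parted by semicolons, each of 7 numbers parted by spaces: the opening in per cent of the stroke, from 0 (shut) to 100 (fully open), then the shift along the tool's x, y, z as a fraction of full scale, then the turn, a rotation vector about the tool's x, y, z as a fraction of full scale. A call has exactly 5 rows; each row is the pose to reach, as a shift and turn from the pose commanded when the call began, along the tool's axes at that moment; what a row does not reach only later rows make up. Full scale, the value 1, is 50 cm for a shift and 1.5 rad for a turn. A row lasts 1/8 s, in which the tool goes at most 62.5 mm and 10.7 degrees, less where a joint would pass 70% of its speed; a pose out of reach is approached as far as the arm can. A call with a number of a shift or a turn outside -1 to 1 is refused whole. A call with a gripper value outside its range is refused whole. The fingers move at their own pace and stop on an object; the grip force is fixed at half the most. Time passes only in rows, so rows that repeat a pose let the fingers close, or fill a call up. It gives the time, the measured TCP pose, the force, the opening and the grip force at its end, in the units of the state.
- state(): the state, without advancing time (a new reading comes with each control period).
- grab_frame(name): name is "scene" or "top" or "wrist"; returns a dict with "color" (420x560x3 uint8, red, green, blue), "range_z" (420x560 float32, m along the optical axis (not along the pixel's ray), 0 where there is no reading), "intrinsics" (3x3 intrinsics, pixels), "world_from_camera" (4x4, takes a point from camera to world coordinates). Camera axes: x right, y up, looking along -z (the intrinsics and any distortion apply to the point x, -y, -z); pixel columns grow to the right and rows downward; lengths in m; the calibration is good to about 2 mm. A picture is of the moment at which its call begins.
- job_done(): hands the job in; it is judged then, once.
Trained networks look in the newest picture that a camera, given by its name, has taken for a name from the list of things; names that differ only in an ending like _2 or _b are one class to them, and where a whole thing is asked for, a point or a joint stands for the part that bears it (a point fixed in the world has none). Each returns a list of dicts, best first, with "p" (0 to 1); they miss things now and then, are a little off and sometimes report something else, mostly with a low value. They report only what shows in the picture. A call takes as long as a camera call.
- cut_out(camera, thing): "pixels" (420x560 bool, what is visible of it).
- place_of(camera, thing): "at" ([x, y, z] in m, in world coordinates, good to about 4 mm: a listed point, or the origin of a listed thing).
The state is a dict: "time": time; "joint_pos": joint angles; "joint_vel": joint speeds; "joint_efforts": joint torques, N m; "tool_pos": TCP position; "tool_rot": TCP orientation; "contact_force": force on the tool from outside, world axes, zero at the start; "ft_torque": the same for the moment, N m; "gripper_width": opening from 0.0 (shut) to 1.0 (fully open); "grasp_force": force on a finger pad.
Only numpy, scipy, OpenCV 4.12 (cv2) and the standard library are available. Lean on these libraries where they do the work, as an engineer would, in place of code of your own. Each camera call takes 0.05 s, during which the arm holds its last target. There are 200 camera calls.

## Working session

There is one attempt and no reset: what is moved stays moved. The work goes in short steps, Python scripts to look and compute and a tool call to move; the robot and the scene stay as the last step left them, time stands still between calls to the robot, and variables do not carry over. Pictures are saved under pics/ and viewed, at most 10 in all, crops included, and the job is handed in when it is done.

Besides the shell and the picture viewer there is one more tool, called after ">>>" in YAML: its name, and indented under it one key for each argument. jog_arm: Moves the arm, as the interface text tells. Shift numbers are shares of 50 cm and turn numbers shares of 1.5 rad, none past 1 either way. Its arguments: {"type":"object","properties":{"motion":{"type":"string"}},"required":["motion"]}

```bash
mkdir -p pics; cat > h.py <<'E'
import numpy as np, cv2
from plant import *
from scipy.spatial.transform import Rotation as R
def rot(s): w,x,y,z=s["tool_rot"]; return R.from_quat([x,y,z,w])
def pts(f):
    K=f["intrinsics"];T=f["world_from_camera"];d=f["range_z"]
    v,u=np.mgrid[:d.shape[0],:d.shape[1]]
    P=np.stack([(u-K[0,2])/K[0,0]*d,-(v-K[1,2])/K[1,1]*d,-d],-1)
    return P@T[:3,:3].T+T[:3,3]
E
python3 - <<'E'
from h import *
s=state();print(s["time"],s["tool_pos"],s["tool_rot"],s["contact_force"])
ims=[]
for c in ["scene","top"]:
    f=grab_frame(c);ims.append(f["color"])
    P=pts(f)
    for t in ["stand","carrier_grip","crank_grip","spare_carrier"]:
        for r in place_of(c,t)[:2]: print(c,t,np.round(r["at"],4),round(r["p"],2))
    for t in ["crank_grip","carrier_grip"]:
        for r in cut_out(c,t)[:2]:
            m=r["pixels"]&(f["range_z"]>0);v,u=np.nonzero(r["pixels"]); print(c,t,"cut",round(r["p"],2),m.sum(),u.min(),u.max(),v.min(),v.max(),np.round(np.percentile(P[m],[5,50,95],axis=0),3).tolist())
    cv2.imwrite(f"pics/{c}1.png",f["color"][:,:,::-1])
E
```

```text
0.0 [0.14579974 0.60706035 0.19798931] [-2.25741945e-04  1.17634459e-01  9.93056461e-01 -9.73881262e-04] [-0.53866039 -0.14901758 -0.79174212]
scene stand [ 5.705e-01 -1.930e-02  2.000e-04] 0.6
scene carrier_grip [ 0.5642 -0.0203  0.1319] 0.6
scene spare_carrier [ 0.3994 -0.3165 -0.0044] 0.94
scene crank_grip cut 0.83 1350 295 330 157 225 [[0.479, -0.13, 0.048], [0.558, -0.037, 0.105], [0.578, 0.04, 0.153]]
scene carrier_grip cut 0.15 758 298 326 158 201 [[0.546, -0.065, 0.054], [0.561, -0.024, 0.106], [0.576, 0.025, 0.156]]
top stand [ 0.57   -0.0205  0.0015] 0.56
top carrier_grip [ 0.569  -0.0192  0.1302] 0.84
top crank_grip [ 0.4865 -0.1237  0.1031] 0.93
top spare_carrier [ 0.3994 -0.3191 -0.0011] 0.63
top crank_grip cut 0.89 2228 216 323 141 203 [[0.481, -0.124, 0.051], [0.558, -0.032, 0.107], [0.581, 0.037, 0.157]]
top carrier_grip cut 0.61 1285 226 278 143 174 [[0.547, -0.062, 0.055], [0.561, -0.021, 0.107], [0.579, 0.021, 0.157]]
```

View pics/scene1.png

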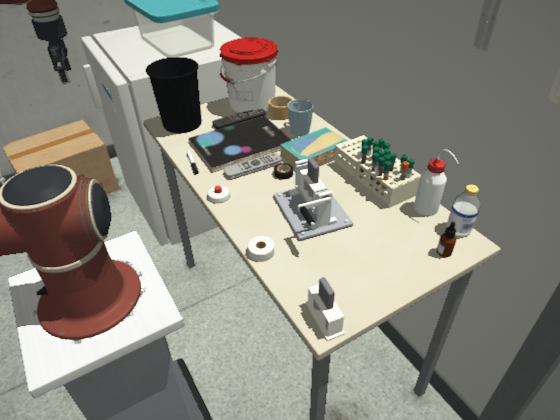

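View pics/top1.png

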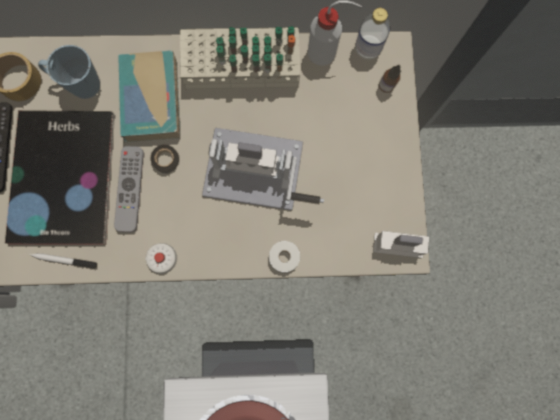

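```bash
python3 - <<'E'
from h import *
for c in ["scene","top"]:
    f=grab_frame(c);P=pts(f);ok=f["range_z"]>0
    m=ok&(P[...,2]>.145)&(P[...,2]<.165)&(abs(P[...,0]-.56)<.06)&(abs(P[...,1]+.02)<.06)
    q=P[m];print(c,"grip",len(q),q.mean(0),cv2.minAreaRect((q[:,:2]*1000).astype(np.float32)))
    dark=f["color"].max(-1)<70
    m=ok&dark&(P[...,2]>.085)&(P[...,2]<.115)&(abs(P[...,0]-.48)<.06)&(abs(P[...,1]+.13)<.06)
    q=P[m];print(c,"crank",len(q),q.mean(0),q.max(0),cv2.minAreaRect((q[:,:2]*1000).astype(np.float32)))
    m=ok&(P[...,2]>.110)&(P[...,2]<.122)&(abs(P[...,0]-.56)<.1)&(abs(P[...,1]+.02)<.1)
    q=P[m]; 
    for nm,g in (("R",q[q[:,1]<-.075]),("L",q[q[:,1]>.035])):
        if len(g): print(c,nm,len(g),g.mean(0),cv2.minAreaRect((g[:,:2]*1000).astype(np.float32)))
    m=ok&(P[...,2]<.02)&(P[...,2]>.004)&(abs(P[...,0]-.56)<.15)&(abs(P[...,1]+.02)<.15)
    q=P[m];print(c,"base",q.mean(0),cv2.minAreaRect((q[:,:2]*1000).astype(np.float32)))
s=state();print(rot(s).as_matrix().round(3))
E
```

```text
scene grip 99 [ 0.5648699  -0.02515315  0.15396871] ((566.7022094726562, -22.934762954711914), (43.76517868041992, 14.959319114685059), 78.11869049072266)
scene crank 121 [ 0.47994883 -0.12662005  0.10557003] [ 0.49165323 -0.09803863  0.10998773] ((481.099853515625, -125.54617309570312), (55.471214294433594, 15.24317741394043), 78.5836410522461)
scene R 96 [ 0.55016603 -0.09291052  0.113432  ] ((531.8468627929688, -89.3459701538086), (30.57086944580078, 80.16593933105469), 80.15580749511719)
scene L 63 [0.57825099 0.04577288 0.11347235] ((579.4765014648438, 45.462890625), (19.19873046875, 31.25701904296875), 79.33058166503906)
scene base [ 0.5454164  -0.04315476  0.01183055] ((555.4016723632812, -21.401214599609375), (283.7213134765625, 275.4483337402344), 82.82063293457031)
top grip 211 [ 0.56625546 -0.02055645  0.1559057 ] ((567.8828735351562, -20.731225967407227), (43.096920013427734, 15.217901229858398), 78.21737670898438)
top crank 22 [ 0.48172371 -0.10760663  0.10690686] [ 0.48464725 -0.09632713  0.11082864] ((481.5635070800781, -111.29781341552734), (30.396102905273438, 3.718116521835327), 80.70134735107422)
top R 214 [ 0.54334572 -0.09066095  0.11344684] ((526.680908203125, -93.93992614746094), (99.41324615478516, 32.37800979614258), 11.77668285369873)
top L 179 [0.57970657 0.04681285 0.1142672 ] ((579.8223266601562, 47.21637725830078), (22.251569747924805, 38.34344482421875), 78.49762725830078)
top base [ 0.55668286 -0.01812532  0.01157003] ((560.0669555664062, -20.221405029296875), (299.1257019042969, 299.385009765625), 0.028835410252213478)
[[-0.972  0.234  0.   ]
 [ 0.234  0.972  0.   ]
 [-0.     0.    -1.   ]]
```

The scene view shows the stand near pixel (312,205) and the spare carrier at (325,305). In the top view the stand is at (252,168), its crank sleeve at (308,197), and the spare at (402,243). Both views agree on the grip at about (0.567, -0.0215), with its top at 0.155 and yaw about -11.9°, and on the crank at about (0.481, -0.123, 0.10).

```bash
cat >> h.py <<'E'
YAW=np.deg2rad(-11.9)
X=np.array([np.cos(YAW),np.sin(YAW),0]);Y=np.array([-np.sin(YAW),np.cos(YAW),0])
def tgt(ydir):  # tool z down, tool y along ydir
    z=np.array([0,0,-1.]);return R.from_matrix(np.stack([np.cross(ydir,z),ydir,z],1))
def go(p,Rt=None):
    s=state();r=rot(s);d=r.inv().apply(np.array(p)-s["tool_pos"])/.5
    w=(r.inv()*Rt).as_rotvec()/1.5 if Rt is not None else 0
    print("shift",np.round(d,4),"turn",np.round(w,4))
E
python3 - <<'E'
from h import *
for sg in (1,-1):
  go([.36,.29,.27],tgt(sg*X)); go([.567,-.0215,.25],tgt(sg*X))
E
```

```text
shift [-0.5646 -0.5179 -0.1415] turn [ 1.0000e-04 -0.0000e+00  1.0285e+00]
shift [-1.1126 -1.0269 -0.1015] turn [ 1.0000e-04 -0.0000e+00  1.0285e+00]
shift [-0.5646 -0.5179 -0.1415] turn [ 0.0000e+00  1.0000e-04 -1.0659e+00]
shift [-1.1126 -1.0269 -0.1015] turn [ 0.0000e+00  1.0000e-04 -1.0659e+00]
```

>>> jog_arm:
  motion: "100 -0.08 -0.07 -0.1 0 0 0.1; 100 -0.16 -0.15 -0.15 0 0 0.21; 100 -0.24 -0.22 -0.15 0 0 0.31; 100 -0.32 -0.295 -0.15 0 0 0.41; 100 -0.4 -0.37 -0.15 0 0 0.52"

```text
time: 1.42
tool_pos: [0.298, 0.3796, 0.2747]
tool_rot: [0.0, 0.489, 0.873, 0.001]
contact_force: [-0.5, -0.1, -0.5]
gripper_width: 1.002
grasp_force: 0.0
```

```bash
python3 - <<'E'
from h import *
print(state()["joint_pos"],state()["tool_pos"])
go([.567,-.0215,.25],tgt(X))
E
```

```text
[ 7.50956294e-01 -3.30554436e-01  1.83501212e+00 -1.50523059e-04
  1.63586762e+00  2.01012415e-01] [0.29803511 0.37961696 0.27465681]
shift [-0.9651  0.0393  0.0493] turn [ 8.000e-04 -4.000e-04  5.051e-01]
```

>>> jog_arm:
  motion: "70 -0.12 0.01 0 0 0 0.1; 60 -0.24 0.01 0 0 0 0.2; 60 -0.36 0.02 0 0 0 0.3; 60 -0.48 0.02 0 0 0 0.4; 60 -0.58 0.03 0 0 0 0.5"

```text
time: 2.05
tool_pos: [0.4637, 0.1405, 0.2746]
tool_rot: [0.0, 0.775, 0.633, 0.0]
contact_force: [0.3, 0.6, -0.1]
gripper_width: 0.605
grasp_force: 0.0
```

```bash
python3 - <<'E'
from h import *
go([.567,-.0215,.25],tgt(X))
E
```

```text
shift [-0.2761  0.2671  0.0493] turn [ 0.0007 -0.0003  0.0043]
```

>>> jog_arm:
  motion: "60 -0.07 0.067 0.01 0 0 0; 60 -0.14 0.134 0.02 0 0 0.004; 60 -0.21 0.2 0.03 0 0 0.004; 60 -0.276 0.267 0.05 0 0 0.004; 60 -0.276 0.267 0.05 0 0 0.004"

```text
time: 2.68
tool_pos: [0.5673, -0.0211, 0.2476]
tool_rot: [-0.001, 0.776, 0.631, -0.001]
contact_force: [-1.4, -0.1, 0.2]
gripper_width: 0.601
grasp_force: 0.0
```

```bash
python3 - <<'E'
from h import *
f=grab_frame("wrist");P=pts(f);ok=f["range_z"]>0
cv2.imwrite("pics/w1.png",f["color"][:,:,::-1])
print(place_of("wrist","carrier_grip")[:2],place_of("wrist","crank_grip")[:2])
m=ok&(P[...,2]>.147)&(P[...,2]<.165)&(abs(P[...,0]-.56)<.06)&(abs(P[...,1]+.02)<.06)
q=P[m];print(len(q),q.mean(0),cv2.minAreaRect((q[:,:2]*1000).astype(np.float32)))
dark=f["color"].max(-1)<70
m=ok&dark&(P[...,2]>.085)&(P[...,2]<.115)&(abs(P[...,0]-.48)<.06)&(abs(P[...,1]+.13)<.06)
q=P[m]
if len(q):print("crank",len(q),q.mean(0),q.max(0),cv2.minAreaRect((q[:,:2]*1000).astype(np.float32)))
go([.567,-.0215,.118],tgt(X)); print(state()["tool_pos"])
E
```

```text
[{'at': [0.5661, -0.0191, 0.1288], 'p': 0.95}] [{'at': [0.4857, -0.1228, 0.1037], 'p': 0.92}]
739 [ 0.56840025 -0.02026101  0.15468836] ((568.1715698242188, -21.66808319091797), (44.27012252807617, 14.009259223937988), 79.5475845336914)
crank 231 [ 0.49004092 -0.12442123  0.10407478] [ 0.53982782 -0.07504046  0.11032519] ((502.1189880371094, -107.55522918701172), (97.67729187011719, 27.938596725463867), 49.59914016723633)
shift [-0.0064  0.0017  0.2628] turn [-0.     -0.0002  0.0047]
[ 0.56682734 -0.01823069  0.24940056]
```

View pics/w1.png

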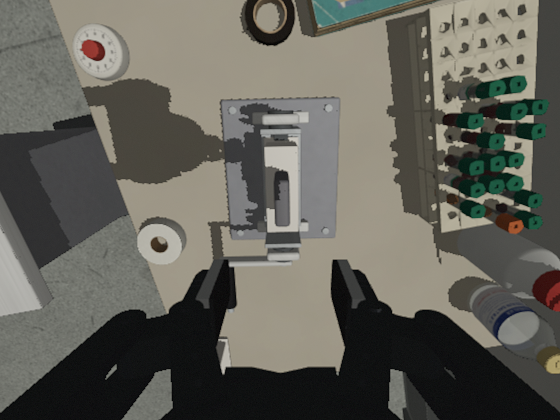

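The wrist view shows the grip's top at about (283,198), with the stand upright in the image, so the yaw is aligned. Its measurement, (0.568, -0.0215), agrees with the earlier ones. Descending now.

>>> jog_arm:
  motion: "60 -0.003 0.003 0.06 0 0 0.004; 60 -0.005 0.003 0.13 0 0 0.004; 60 -0.005 0.003 0.19 0 0 0.004; 60 -0.005 0.003 0.23 0 0 0.004; 60 -0.005 0.003 0.26 0 0 0.004"

```text
time: 3.45
tool_pos: [0.568, -0.0208, 0.1189]
tool_rot: [0.0, 0.776, 0.631, 0.0]
contact_force: [0.0, -0.1, -0.2]
gripper_width: 0.604
grasp_force: 0.0
```

>>> jog_arm:
  motion: "60 0 0 0 0 0 0; 40 0 0 0 0 0 0; 20 0 0 0 0 0 0; 5 0 0 0 0 0 0; 0 0 0 0 0 0 0"

```text
time: 4.08
tool_pos: [0.5686, -0.0216, 0.1207]
tool_rot: [0.001, 0.776, 0.63, 0.0]
contact_force: [-2.4, 0.5, 6.2]
gripper_width: 0.134
grasp_force: 58.8
```

>>> jog_arm:
  motion: "0 0 0 0 0 0 0; 0 0 0 0 0 0 0; 0 0 0 0 0 0 0; 0 0 0 0 0 0 0; 0 0 0 0 0 0 0"

```text
time: 4.7
tool_pos: [0.5687, -0.0216, 0.1207]
tool_rot: [0.001, 0.776, 0.63, 0.001]
contact_force: [-2.1, 0.5, 5.7]
gripper_width: 0.133
grasp_force: 58.8
```

>>> jog_arm:
  motion: "0 0 0 -0.001 0 0 0; 0 0 0 -0.003 0 0 0; 0 0 0 -0.005 0 0 0; 0 0 0 -0.007 0 0 0; 0 0 0 -0.008 0 0 0"

```text
time: 5.32
tool_pos: [0.5684, -0.0216, 0.1218]
tool_rot: [0.0, 0.776, 0.63, 0.0]
contact_force: [5.8, -0.5, -6.9]
gripper_width: 0.129
grasp_force: 58.5
```

>>> jog_arm:
  motion: "0 0 0 -0.001 0 0 0; 0 0 0 -0.002 0 0 0; 0 0 0 -0.003 0 0 0; 0 0 0 -0.004 0 0 0; 0 0 0 -0.004 0 0 0"

```text
time: 5.95
tool_pos: [0.5684, -0.0216, 0.1236]
tool_rot: [0.0, 0.776, 0.63, 0.0]
contact_force: [6.9, -0.8, -6.9]
gripper_width: 0.128
grasp_force: 58.5
```

>>> jog_arm:
  motion: "0 0 0 -0.001 0 0 0; 0 0 0 -0.002 0 0 0; 0 0 0 -0.003 0 0 0; 0 0 0 -0.004 0 0 0; 0 0 0 -0.004 0 0 0"

```text
time: 6.58
tool_pos: [0.5684, -0.0216, 0.1253]
tool_rot: [0.0, 0.776, 0.63, 0.0]
contact_force: [7.1, -0.4, -7.4]
gripper_width: 0.134
grasp_force: 58.5
```

>>> jog_arm:
  motion: "0 0 0 -0.001 0 0 0; 0 0 0 -0.002 0 0 0; 0 0 0 -0.003 0 0 0; 0 0 0 -0.003 0 0 0; 0 0 0 -0.003 0 0 0"

```text
time: 7.2
tool_pos: [0.5684, -0.0216, 0.1266]
tool_rot: [0.0, 0.776, 0.63, 0.0]
contact_force: [7.0, -1.1, -8.7]
gripper_width: 0.132
grasp_force: 58.5
```

>>> jog_arm:
  motion: "0 0 0 -0.001 0 0 0; 0 0 0 -0.002 0 0 0; 0 0 0 -0.003 0 0 0; 0 0 0 -0.003 0 0 0; 0 0 0 -0.003 0 0 0"

```text
time: 7.82
tool_pos: [0.5683, -0.0216, 0.127]
tool_rot: [0.0, 0.776, 0.63, 0.0]
contact_force: [9.8, -1.5, -12.2]
gripper_width: 0.132
grasp_force: 58.6
```

At the stop (12 N). Lowering and letting go.

>>> jog_arm:
  motion: "0 0 0 0.004 0 0 0; 0 0 0 0.009 0 0 0; 0 0 0 0.014 0 0 0; 0 0 0 0.018 0 0 0; 0 0 0 0.018 0 0 0"

```text
time: 8.45
tool_pos: [0.5684, -0.0216, 0.1209]
tool_rot: [0.0, 0.776, 0.63, 0.0]
contact_force: [5.7, 0.2, -2.7]
gripper_width: 0.128
grasp_force: 59.8
```

>>> jog_arm:
  motion: "30 0 0 0 0 0 0; 60 0 0 0 0 0 0; 60 0 0 0 0 0 0; 60 0 0 0 0 0 0; 60 0 0 0 0 0 0"

```text
time: 9.07
tool_pos: [0.5679, -0.0215, 0.1212]
tool_rot: [-0.0, 0.776, 0.63, -0.0]
contact_force: [0.2, 0.2, 0.3]
gripper_width: 0.596
grasp_force: 0.0
```

>>> jog_arm:
  motion: "60 0 0 -0.03 0 0 0; 60 0 0 -0.08 0 0 0; 60 0 0 -0.13 0 0 0; 60 0 0 -0.18 0 0 0; 60 0 0 -0.18 0 0 0"

```text
time: 9.7
tool_pos: [0.5699, -0.0218, 0.2151]
tool_rot: [0.002, 0.776, 0.63, 0.002]
contact_force: [1.2, -0.3, 0.4]
gripper_width: 0.6
grasp_force: 0.0
```

```bash
python3 - <<'E'
from h import *
print(state()["tool_pos"],state()["contact_force"])
C=np.array([.568,-.0215,.1]); K=C-65e-3*X-115e-3*Y; print("crank pred",K)
f=grab_frame("wrist");P=pts(f);ok=f["range_z"]>0
print(place_of("wrist","carrier_grip")[:1],place_of("wrist","crank_grip")[:1])
m=ok&(P[...,2]>.147)&(P[...,2]<.17)&(abs(P[...,0]-.56)<.06)&(abs(P[...,1]+.02)<.06)
q=P[m];print(len(q),np.median(q,0),cv2.minAreaRect((q[:,:2]*1000).astype(np.float32)))
go(np.r_[(K-.006*Y)[:2],.20],tgt(X))
E
```

```text
[ 0.56987133 -0.02176998  0.21513046] [ 1.17772022 -0.29130441  0.44365742]
crank pred [ 0.48068343 -0.12062526  0.1       ]
[] [{'at': [0.3962, -0.3162, -0.0004], 'p': 0.66}]
920 [ 0.56859457 -0.01958942  0.15506322] ((568.2756958007812, -21.056947708129883), (42.84873962402344, 13.972517013549805), 79.45750427246094)
shift [-0.2419 -0.1291  0.0207] turn [-0.001   0.      0.0005]
```

>>> jog_arm:
  motion: "60 -0.06 -0.032 0 0 0 0; 60 -0.12 -0.065 0 0 0 0; 60 -0.18 -0.097 0 0 0 0; 60 -0.242 -0.129 0.02 0 0 0; 60 -0.242 -0.129 0.02 0 0 0"

```text
time: 10.48
tool_pos: [0.4779, -0.1273, 0.1987]
tool_rot: [-0.002, 0.777, 0.629, -0.001]
contact_force: [-1.0, 0.6, -0.9]
gripper_width: 0.596
grasp_force: 0.0
```

```bash
python3 - <<'E'
from h import *
print(state()["tool_pos"])
f=grab_frame("scene");P=pts(f);ok=f["range_z"]>0
cv2.imwrite("pics/s2.png",cv2.resize(f["color"][130:290,220:400,::-1],None,fx=4,fy=3.7))
print(place_of("scene","crank_grip")[:1])
m=ok&(f["color"].max(-1)<70)&(P[...,2]>.09)&(P[...,2]<.115)&(abs(P[...,0]-.48)<.03)&(abs(P[...,1]+.125)<.035)
q=P[m];print(len(q),np.median(q,0),cv2.minAreaRect((q[:,:2]*1000).astype(np.float32))) if len(q) else 0
K=np.array([.481,-.121,.1])
go(np.r_[(K-.006*Y)[:2],.081],tgt(X))
E
```

```text
[ 0.47792703 -0.12730722  0.19873402]
[{'at': [0.4786, -0.1219, 0.0954], 'p': 0.87}]
118 [ 0.48018087 -0.12669299  0.10632602] ((481.9570007324219, -124.6055679321289), (53.83473587036133, 14.249945640563965), 80.0802230834961)
shift [-0.0012  0.0009  0.2383] turn [-0.0011 -0.0006  0.    ]
```

View pics/s2.png

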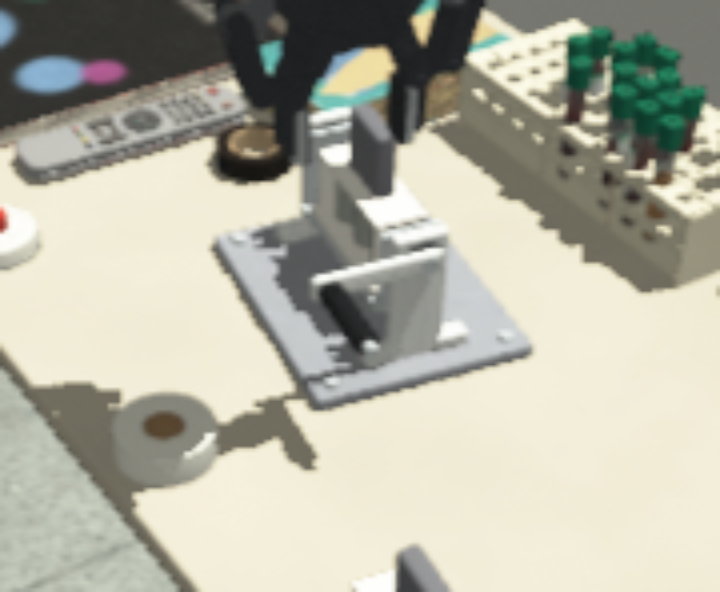

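The crop shows the sleeve at about (350,315) and the open fingers straddling straight above it at (290,140) and (410,110), which fits. The sleeve measures (0.4815, -0.124). Descending.

>>> jog_arm:
  motion: "60 0 0.003 0.06 0 0 0; 60 0 0.004 0.12 0 0 0; 60 0 0.004 0.18 0 0 0; 60 0 0.004 0.22 0 0 0; 60 0 0.004 0.235 0 0 0"

```text
time: 11.2
tool_pos: [0.4815, -0.1258, 0.082]
tool_rot: [-0.001, 0.776, 0.631, -0.001]
contact_force: [-0.5, -0.1, 0.9]
gripper_width: 0.599
grasp_force: 0.0
```

>>> jog_arm:
  motion: "50 0 0 0 0 0 0; 40 0 0 0 0 0 0; 25 0 0 0 0 0 0; 10 0 0 0 0 0 0; 0 0 0 0 0 0 0"

```text
time: 11.82
tool_pos: [0.4821, -0.1271, 0.084]
tool_rot: [0.0, 0.776, 0.63, 0.0]
contact_force: [0.3, -0.5, 0.4]
gripper_width: -0.0
grasp_force: 0.0
```

>>> jog_arm:
  motion: "0 0 0 0 0 0 0; 0 0 0 0 0 0 0; 0 0 0 0 0 0 0; 0 0 0 0 0 0 0; 0 0 0 0 0 0 0"

```text
time: 12.45
tool_pos: [0.482, -0.1271, 0.0837]
tool_rot: [-0.0, 0.776, 0.63, -0.0]
contact_force: [-0.3, -0.7, 0.3]
gripper_width: -0.001
grasp_force: 0.0
```

```bash
python3 - <<'E'
from h import *
s=state();print(s["tool_pos"],s["contact_force"],s["ft_torque"],s["time"])
R0=.065
# rotation path, shifts relative to start in tool axes
r=rot(s)
for a in range(0,181,15):
    t=np.deg2rad(a);d=R0*((1-np.cos(t))*X+np.sin(t)*np.array([0,0,1]))
    print(a,np.round(r.inv().apply(d)/.5,4))
E
```

```text
[ 0.48196587 -0.12705947  0.08368554] [-0.3116985  -0.71641763  0.29095762] [-0.0588998  -0.03183893 -0.01742289] 12.45
0 [0. 0. 0.]
15 [-0.      0.0044 -0.0336]
30 [-0.      0.0174 -0.065 ]
45 [-0.      0.0381 -0.0919]
60 [-0.      0.065  -0.1126]
75 [-1.000e-04  9.630e-02 -1.256e-01]
90 [-1.0e-04  1.3e-01 -1.3e-01]
105 [-1.000e-04  1.636e-01 -1.256e-01]
120 [-1.000e-04  1.950e-01 -1.126e-01]
135 [-1.000e-04  2.219e-01 -9.190e-02]
150 [-2.000e-04  2.426e-01 -6.500e-02]
165 [-2.000e-04  2.556e-01 -3.370e-02]
180 [-2.0e-04  2.6e-01 -0.0e+00]
```

The fingers shut on nothing, so I'll look before moving.

```bash
python3 - <<'E'
from h import *
o=[]
for c,(a,b,e,g) in {"scene":(130,250,240,370),"top":(110,230,190,350)}.items():
    f=grab_frame(c);P=pts(f);ok=f["range_z"]>0
    o.append(cv2.resize(f["color"][a:b,e:g if c=="scene" else 320,::-1],(400,370),interpolation=cv2.INTER_CUBIC))
    print(c,place_of(c,"crank_grip")[:1],place_of(c,"carrier_grip")[:1])
cv2.imwrite("pics/m1.png",np.hstack(o))
E
```

```text
scene [{'at': [0.4789, -0.1218, 0.0999], 'p': 0.52}] []
top [{'at': [0.4856, -0.1244, 0.102], 'p': 0.78}] []
```

View pics/m1.png

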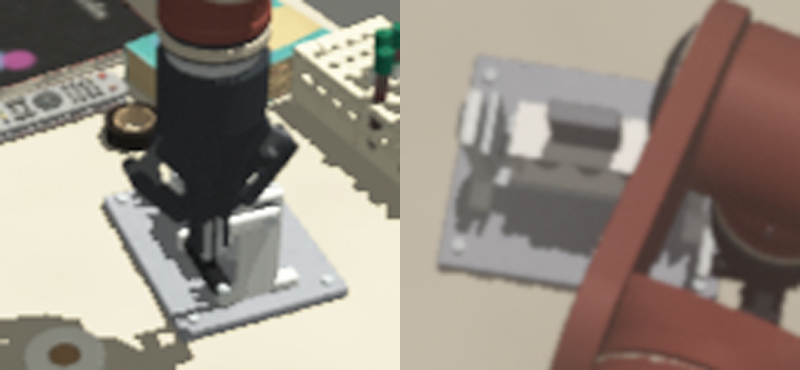

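The crop shows the sleeve unmoved, at (190,235) to (222,290). The shut fingertips are near (218,245), seemingly above or behind it. I'll project the TCP and sleeve into the image to compare.

```bash
python3 - <<'E'
from h import *
s=state();p=s["tool_pos"];r=rot(s);print(p,s["joint_pos"])
f=grab_frame("scene");P=pts(f);K=f["intrinsics"];T=np.linalg.inv(f["world_from_camera"])
def pj(q):
    c=T[:3,:3]@q+T[:3,3];return (K[0,0]*c[0]/-c[2]+K[0,2],-K[1,1]*c[1]/-c[2]+K[1,2],-c[2])
print("tcp",pj(p),"sleeve",pj(np.array([.4815,-.1235,.1])),"in",pj(np.array([.4815,-.1235,.1])+.028*Y),"out",pj(np.array([.4815,-.1235,.1])-.028*Y))
cv2.imwrite("pics/m2.png",cv2.resize(f["color"][170:240,270:350,::-1],(800,600) if 0 else (640,560),interpolation=cv2.INTER_CUBIC))
for v in range(196,228,3): print(v,[tuple((P[v,u]*1000).round().astype(int).tolist()) for u in range(298,322,3)])
E
```

```text
[ 0.48199413 -0.12706937  0.08371847] [-4.07168816e-01 -1.53358403e-01  2.01051550e+00 -1.94903075e-05
  1.28439101e+00 -2.00164952e-01]
tcp (np.float64(306.7159376357213), np.float64(221.77978338747172), np.float64(1.023963111433266)) sleeve (np.float64(305.8011466474192), np.float64(215.71982184480916), np.float64(1.0154700876142573)) in (np.float64(301.34603448279836), np.float64(208.24830050564606), np.float64(1.0354984348267913)) out (np.float64(310.4355330571964), np.float64(223.49199809427617), np.float64(0.9954417404017233))
196 [(453, -134, 178), (463, -130, 171), (467, -135, 172), (474, -137, 170), (482, -137, 167), (488, -140, 167), (498, -138, 161), (501, -145, 164)]
199 [(453, -134, 169), (464, -130, 162), (466, -137, 166), (474, -137, 162), (481, -139, 161), (488, -141, 159), (540, -80, 93), (534, -101, 110)]
202 [(551, 16, 11), (470, -120, 144), (471, -130, 150), (476, -135, 152), (482, -138, 151), (491, -137, 146), (525, -101, 105), (534, -102, 102)]
205 [(481, -91, 109), (467, -124, 139), (470, -132, 143), (476, -135, 143), (480, -140, 145), (493, -135, 135), (524, -
[... 295 characters left out ...]
(542, -92, 63)]
214 [(524, -26, 12), (531, -30, 12), (479, -120, 104), (481, -129, 109), (550, -43, 12), (557, -47, 13), (538, -85, 50), (540, -95, 56)]
217 [(517, -37, 13), (523, -42, 15), (475, -125, 100), (476, -136, 108), (482, -140, 108), (550, -56, 12), (540, -84, 38), (541, -94, 45)]
220 [(510, -47, 14), (517, -50, 13), (525, -53, 12), (472, -142, 106), (475, -149, 109), (484, -149, 106), (539, -86, 30), (542, -93, 34)]
223 [(505, -55, 12), (511, -59, 13), (518, -64, 13), (525, -67, 12), (474, -152, 104), (479, -157, 105), (536, -90, 25), (544, -92, 22)]
226 [(500, -63, 11), (506, -68, 11), (512, -73, 13), (519, -76, 12), (519, -89, 22), (526, -91, 20), (533, -94, 19), (543, -93, 13)]
```

View pics/m2.png

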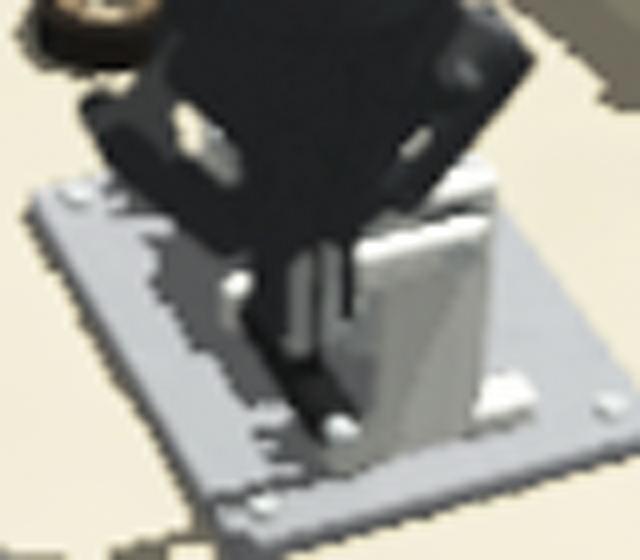

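The zoom shows the shut fingertips ending at about (305,350) in the crop, i.e. just above the sleeve top (z ≈ 0.11), although the state reports TCP z = 0.084. I'll lift clear and measure the real tip against the reported TCP.

>>> jog_arm:
  motion: "0 0 0 -0.04 0 0 0; 0 0 0 -0.08 0 0 0; 0 0 0 -0.12 0 0 0; 0 0 0 -0.12 0 0 0; 0 0 0 -0.12 0 0 0"

```text
time: 13.42
tool_pos: [0.4816, -0.1269, 0.1431]
tool_rot: [-0.0, 0.776, 0.63, -0.0]
contact_force: [-0.3, 0.9, 0.3]
gripper_width: -0.003
grasp_force: 0.0
```

```bash
python3 - <<'E'
from h import *
s=state();p=s["tool_pos"];print(p,s["gripper_width"],s["contact_force"])
for c in ["scene","top"]:
    f=grab_frame(c);P=pts(f);ok=f["range_z"]>0
    if c=="scene":
        K=f["intrinsics"];T=np.linalg.inv(f["world_from_camera"]);q=T[:3,:3]@p+T[:3,3];print("cam",f["world_from_camera"][:3,3],"tcp px",K[0,0]*q[0]/-q[2]+K[0,2],K[1,1]*q[1]/q[2]+K[1,2])
        cv2.imwrite("pics/m3.png",cv2.resize(f["color"][150:240,260:360,::-1],(700,630),interpolation=cv2.INTER_CUBIC)[:600])
        m=ok&(abs(P[...,0]-p[0])<.03)&(abs(P[...,1]-p[1])<.03)&(P[...,2]>.112)
        h,_=np.histogram(P[m][:,2],np.arange(.11,.26,.01));print(h, P[m][:,2].min())
        low=P[m&(P[...,2]<.18)];print(np.percentile(low,[5,50,95],axis=0).round(3).tolist())
        m=ok&(f["color"].max(-1)<70)&(P[...,2]>.085)&(P[...,2]<.115)&(abs(P[...,0]-.48)<.03)&(abs(P[...,1]+.125)<.035)
        q=P[m];print("sleeve",len(q),np.median(q,0),cv2.minAreaRect((q[:,:2]*1000).astype(np.float32)))
E
```

```text
[ 0.4816333  -0.12691611  0.14308409] -0.002732980751901883 [-0.32135074  0.86410656  0.34443873]
cam [ 0.05079554 -0.748754    0.77595624] tcp px 307.0401747026674 202.07145426550554
[  0   0   0   0   0   0   7  42  49  51  43 124 102  73  75] 0.17564825973014386
[[0.473, -0.137, 0.176], [0.479, -0.135, 0.179], [0.484, -0.129, 0.18]]
sleeve 119 [ 0.47983414 -0.12595035  0.10650514] ((481.5990905761719, -125.58503723144531), (50.64247131347656, 15.317092895507812), 78.19869995117188)
```

View pics/m3.png

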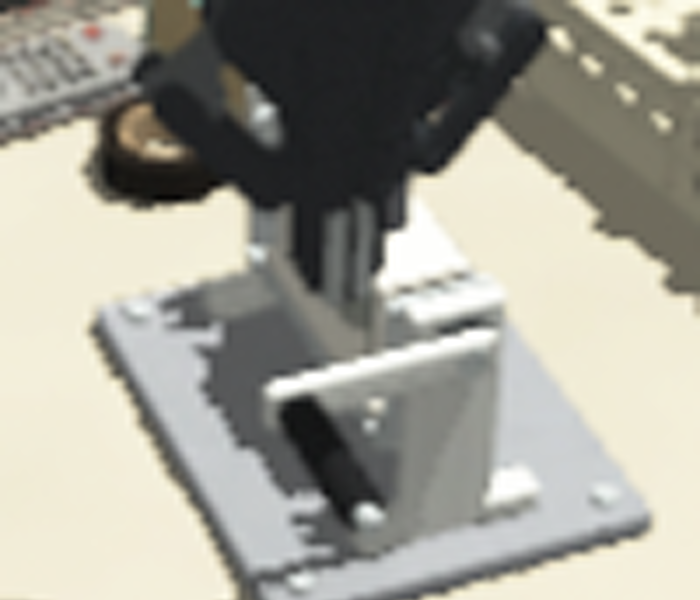

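The sleeve runs (290,405) to (350,510), and the shut fingertips end at about (345,300). Depth puts the tip at z = 0.176 while the reported TCP is 0.143, so the real tip stands about 33 mm higher than reported. I'll open, go down to a reported 0.055 and close again.

>>> jog_arm:
  motion: "30 0 0 0 0 0 0; 60 0 0 0 0 0 0; 60 0 0 0 0 0 0; 60 0 0 0.04 0 0 0; 60 0 0 0.08 0 0 0"

```text
time: 14.15
tool_pos: [0.4817, -0.1269, 0.1022]
tool_rot: [-0.0, 0.776, 0.63, -0.0]
contact_force: [-0.0, 0.2, -0.3]
gripper_width: 0.601
grasp_force: 0.0
```

>>> jog_arm:
  motion: "60 0 0 0.03 0 0 0; 60 0 0 0.06 0 0 0; 60 0 0 0.08 0 0 0; 60 0 0 0.096 0 0 0; 60 0 0 0.096 0 0 0"

```text
time: 14.78
tool_pos: [0.4817, -0.1269, 0.0552]
tool_rot: [-0.0, 0.776, 0.63, -0.0]
contact_force: [-0.2, 0.3, 0.2]
gripper_width: 0.602
grasp_force: 0.0
```

>>> jog_arm:
  motion: "40 0 0 0 0 0 0; 20 0 0 0 0 0 0; 0 0 0 0 0 0 0; 0 0 0 0 0 0 0; 0 0 0 0 0 0 0"

```text
time: 15.4
tool_pos: [0.4829, -0.1274, 0.0566]
tool_rot: [0.001, 0.776, 0.63, 0.001]
contact_force: [2.4, 0.8, 3.4]
gripper_width: 0.163
grasp_force: 58.6
```

Gripped (0.163 opening, 59 N). Turning along the arc in steps.

>>> jog_arm:
  motion: "0 0 0.0007 -0.0136 0 0 0; 0 0 0.0028 -0.027 0 0 0; 0 0 0.0064 -0.0402 0 0 0; 0 0 0.0112 -0.0529 0 0 0; 0 0 0.0174 -0.065 0 0 0"

```text
time: 16.02
tool_pos: [0.4898, -0.1286, 0.0866]
tool_rot: [-0.001, 0.776, 0.63, -0.0]
contact_force: [4.6, -1.1, -8.2]
gripper_width: 0.165
grasp_force: 58.5
```

>>> jog_arm:
  motion: "0 0 0.0074 -0.0114 0 0 0; 0 0 0.016 -0.022 0 0 0; 0 0 0.0256 -0.0316 0 0 0; 0 0 0.0362 -0.0402 0 0 0; 0 0 0.0476 -0.0476 0 0 0"

```text
time: 16.65
tool_pos: [0.5133, -0.133, 0.1121]
tool_rot: [-0.001, 0.776, 0.63, -0.0]
contact_force: [-3.5, 4.3, -3.6]
gripper_width: 0.161
grasp_force: 58.9
```

>>> jog_arm:
  motion: "0 0 0.0121 -0.0062 0 0 0; 0 0 0.0248 -0.011 0 0 0; 0 0 0.038 -0.0146 0 0 0; 0 0 0.0514 -0.0167 0 0 0; 0 0 0.065 -0.0174 0 0 0"

```text
time: 17.27
tool_pos: [0.5458, -0.139, 0.1216]
tool_rot: [-0.002, 0.776, 0.63, 0.001]
contact_force: [-4.0, 7.1, -0.4]
gripper_width: 0.162
grasp_force: 59.2
```

>>> jog_arm:
  motion: "0 0 0.0136 0.0007 0 0 0; 0 0 0.027 0.0028 0 0 0; 0 0 0.0402 0.0064 0 0 0; 0 0 0.0529 0.0112 0 0 0; 0 0 0.065 0.0174 0 0 0"

```text
time: 17.9
tool_pos: [0.5781, -0.145, 0.1133]
tool_rot: [-0.002, 0.776, 0.63, 0.001]
contact_force: [-3.5, 9.4, 0.9]
gripper_width: 0.16
grasp_force: 59.4
```

```bash
python3 - <<'E'
from h import *
s=state();p=s["tool_pos"];print(p,s["contact_force"],s["joint_pos"])
K0=np.array([.482,-.127,.0555])
for a in (120,150,180):
  t=np.deg2rad(a);print(a,K0+.065*((1-np.cos(t))*X+np.sin(t)*np.array([0,0,1])))
E
```

```text
[ 0.57812735 -0.14497638  0.11329717] [-3.54818194  9.44151726  0.90774636] [-0.37259344  0.05258599  1.75993873  0.0040573   1.3304663  -0.16715014]
120 [ 0.57740463 -0.14710491  0.11179165]
150 [ 0.60068497 -0.15201085  0.088     ]
180 [ 0.60920617 -0.15380654  0.0555    ]
```

>>> jog_arm:
  motion: "0 0.001 0.0114 0.0074 0 0 0; 0 0.002 0.022 0.016 0 0 0; 0 0.003 0.0316 0.0256 0 0 0; 0 0.004 0.0402 0.0362 0 0 0; 0 0.004 0.0476 0.0476 0 0 0"

```text
time: 18.52
tool_pos: [0.6018, -0.1494, 0.0897]
tool_rot: [-0.0, 0.776, 0.63, 0.0]
contact_force: [-5.0, 4.7, 1.4]
gripper_width: 0.164
grasp_force: 59.5
```

>>> jog_arm:
  motion: "0 0 0.0062 0.0121 0 0 0; 0 0 0.011 0.0248 0 0 0; 0 0 0.0146 0.038 0 0 0; 0 0 0.0167 0.0514 0 0 0; 0 0 0.0174 0.065 0 0 0"

```text
time: 19.15
tool_pos: [0.6108, -0.151, 0.0576]
tool_rot: [-0.0, 0.776, 0.63, 0.001]
contact_force: [-5.2, 5.2, 2.7]
gripper_width: 0.163
grasp_force: 59.6
```

Pushing a little further down to seat firmly at the stop.

>>> jog_arm:
  motion: "0 0 0 0.002 0 0 0; 0 0 0 0.004 0 0 0; 0 0 0 0.006 0 0 0; 0 0 0 0.008 0 0 0; 0 0 0 0.008 0 0 0"

```text
time: 19.77
tool_pos: [0.6109, -0.1511, 0.0564]
tool_rot: [-0.0, 0.776, 0.63, 0.001]
contact_force: [-10.8, 6.8, 13.5]
gripper_width: 0.161
grasp_force: 61.0
```

At the stop (13.5 N up on the tool). Release and withdraw.

>>> jog_arm:
  motion: "20 0 0 0 0 0 0; 40 0 0 0 0 0 0; 60 0 0 0 0 0 0; 60 0 0 0 0 0 0; 60 0 0 0 0 0 0"

```text
time: 20.4
tool_pos: [0.6098, -0.152, 0.0518]
tool_rot: [0.0, 0.776, 0.63, 0.0]
contact_force: [0.1, -0.7, 0.5]
gripper_width: 0.597
grasp_force: 0.0
```

>>> jog_arm:
  motion: "60 0 0 -0.03 0 0 0; 60 0 0 -0.09 0 0 0; 60 0 0 -0.16 0 0 0; 60 0 0 -0.24 0 0 0; 60 0 0 -0.32 0 0 0"

```text
time: 21.02
tool_pos: [0.6097, -0.1519, 0.2143]
tool_rot: [0.001, 0.776, 0.63, 0.0]
contact_force: [0.3, -0.0, -0.5]
gripper_width: 0.598
grasp_force: 0.0
```

>>> jog_arm:
  motion: "60 -0.1 0 0 0 0 0; 60 -0.2 0 0 0 0 0; 60 -0.3 0 0 0 0 0; 60 -0.3 0 0 0 0 0; 60 -0.3 0 0 0 0 0"

```text
time: 21.65
tool_pos: [0.579, -0.2984, 0.2125]
tool_rot: [0.0, 0.776, 0.63, 0.0]
contact_force: [0.1, 0.4, -0.2]
gripper_width: 0.6
grasp_force: 0.0
```

```bash
python3 - <<'E'
from h import *
f=grab_frame("scene");P=pts(f);ok=f["range_z"]>0
cv2.imwrite("pics/f.png",cv2.resize(f["color"][90:330,220:420,::-1],(500,600),interpolation=cv2.INTER_CUBIC))
for c in ("scene","top"):
    f=grab_frame(c);P=pts(f);ok=f["range_z"]>0
    print(c,place_of(c,"crank_grip")[:1],place_of(c,"spare_carrier")[:1])
    m=ok&(f["color"].max(-1)<70)&(P[...,2]>.07)&(P[...,2]<.14)&(abs(P[...,0]-.61)<.04)&(abs(P[...,1]+.15)<.04)
    q=P[m]
    if len(q): print("sleeve",len(q),np.median(q,0),np.percentile(q[:,2],[5,95]))
s=state();print(s["time"],s["tool_pos"],s["contact_force"])
E
```

```text
scene [{'at': [0.6105, -0.1453, 0.0998], 'p': 0.84}] [{'at': [0.4002, -0.3178, -0.0026], 'p': 0.97}]
sleeve 89 [ 0.60704965 -0.15024018  0.10637242] [0.10159492 0.10906593]
top [{'at': [0.6141, -0.1468, 0.1015], 'p': 0.65}] [{'at': [0.6159, -0.1454, 0.1042], 'p': 0.68}]
22.0 [ 0.57906194 -0.29777401  0.2118003 ] [-0.1366487   0.31793676 -0.1324711 ]
```

View pics/f.png

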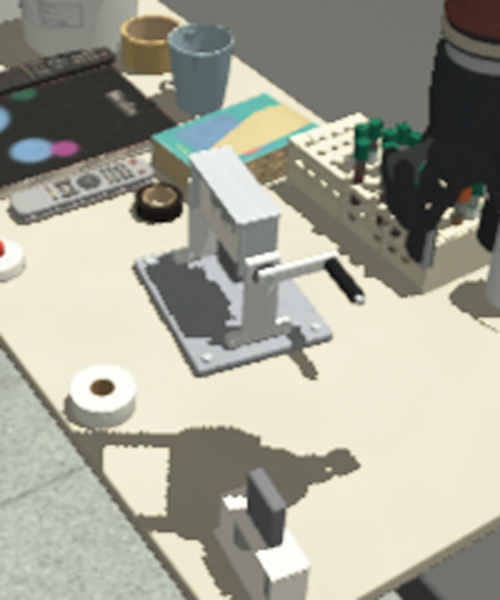

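The picture shows the cradle upside down, with the crank sleeve on the far side at (345,278) and its centre at z ≈ 0.100. The spare carrier at (262,540) hasn't moved, and the robot is clear of everything.

```bash
python3 -c "
from plant import *
print(job_done())"
```

```text
the job is handed in; nothing more can be done
None
```

I tugged the carrier up to its stop and let it settle back, then turned the cradle over the top to the far stop and released it; the spare carrier was not touched, and the job is handed in at about 22 s.

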